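# Clamp a bearing race in the toggle fixture

### The job

Push the bearing race that lies in the channel of the clamping fixture with the dark base plate along the channel until it is fully home against the end stop, then flip that fixture's red lever over its centre so that it snaps across toward the channel and the plunger clamps the race there. Only push with the fingers: do not lift or carry the race, and leave the other things on the table where they are. Finish with the hand clear of everything.

Things in the scene. Friction and masses are not known exactly. Their poses are not given: they have to be found in the camera images.
- fixture: Toggle clamp on a dark steel plate 200 x 150 x 12 mm, fixed on the table at a new place and yaw each time. Origin: centre of the plate's underside; z up, plate x -100..100, y -75..75, its top (deck) at z 12. A channel runs along y at x -80..-34, open at the -y edge. The clamp body, up to z 58, stands at x -7..85, y 2..49. 'Fixture frame' below means this frame, in mm.
- home (a point): Fixed point (-65.5, 25.5, 17) of the fixture frame: the race's centre when clamped home. The channel is 46 wide between two rails 12 wide and 8 high above the deck: the anvil rail (inner face x -80) and the plunger's rail (inner face x -34). The steel end stop, 12 high, closes the channel at y +40.
- race_center (a point): Centre of the steel bearing race to clamp: ring of 29 mm outside diameter, 10 mm high, about 30 g, flat and loose on the channel floor (centre 5 mm above the deck), at the start 45 to 75 mm short of the end stop. Home against the stop its centre is at y +25.5 of the fixture frame; across the channel (x) it may lie anywhere before clamping.
- lever (a joint): Toggle lever angle, rad. 0: open, leaning 0.7 back from upright to the fixture's +x, away from the channel. 0.7: upright, the centre. 1.4: leaning 0.7 to -x, toward the channel. An over-centre spring drives it away from upright to the side it is on; starting it takes a level push of about 10 N at the tip, less toward upright, and past upright it snaps by itself to 1.4. It moves the plunger 13 mm per rad.
- lever_tip (a point): End of the red lever, on its axis, 95 mm from the pivot. The pivot is at (45, 25.5, 45) of the fixture frame, its axis along y. The round red grip, 15 to 20 mm in diameter, covers the outer 60 mm. Open, the tip is at about (106, 25.5, 118) of the fixture frame; thrown, at about (-16, 25.5, 118).
- plunger_face (a point): Centre of the front face of the plunger's black rubber head (22 mm wide, 8 mm high), about 5 mm above the deck on the line y +25.5; flush with its rail (x -34) when the lever is open, pressed on the race when it is thrown.
- gauge: Green and silver micrometer, 130 x 61 x 16 mm, loose on the table; a bystander. Origin: centre of its underside.
- pen: Blue marker, 137 x 16 x 18 mm, loose; a bystander. Origin: centre of its underside.
- screwdriver: Red-handled screwdriver, 209 mm long, loose at the left of the table; a bystander. Origin: centre of its underside.
- spare_race_a: Spare bearing race, 29 mm in diameter, 10 mm high, loose on the table outside the fixture; a bystander. Origin: centre of its underside.
- spare_race_b: Spare bearing race, 29 mm in diameter, 10 mm high, loose on the table outside the fixture; a bystander. Origin: centre of its underside.
- spare_race_c: Spare bearing race, 29 mm in diameter, 10 mm high, loose on the table outside the fixture; a bystander. Origin: centre of its underside.
- plunger: The plunger itself (steel rod with the black rubber head), sliding toward the fixture's -x as the lever is thrown; its origin coincides with the fixture's origin while the lever is open.
- race: The same race as race_center; origin at the centre of its underside.

How it is judged:
By the outcome, as a careful person would: the job done as asked, in the order asked, and still so for the second after the job is handed in, with the robot touching nothing.
It also fails if it takes over 40 s, if anything falls off the work surface, if the arm or the gripper's body presses on something with over 40 N, if the wrist force passes 120 N, or if a joint passes its speed limit or range.

### The arm

A 7-joint arm with a two-finger parallel gripper is mounted at the origin on a cart in front of the work surface, level with it; the furniture and walls round the work are solid. World frame = base frame: x ahead of the robot, y to its left, z up, the work surface at z = 0. Lengths are in m, angles in rad, forces in N, time in s.
With the tool pointing down it reaches from about 0.375 to 0.925 m from the base axis. Payload 3.1 kg.
Tool frame: the origin (TCP) lies between the finger pads; the fingertips stand 19 mm ahead of it and the grasp point (between the pads) is the TCP; z points along the fingers, y is the direction in which the jaws open and shut (so a half turn about z gives the same grasp; the last joint's range is limited). The gripper opens to 85 mm and grips with 20 to 120 N. Pads are 22 mm wide; open, the fingers measure 114 mm over their backs; the gripper's body (76 mm by 85 mm) begins 54 mm behind the grasp point. The pads swing forward as they close: fully open they stand 13 mm farther back than shut.
Start: joints at [1.15, 0.383, 0.044, 1.598, -0.018, 1.161, -0.05], TCP at [0.206, -0.616, 0.25] pointing down, gripper open.
Joint ranges: [-2.61, 2.61], [-0.41, 2.15], [-1.48, 1.57], [0, 2.5], [-1.57, 4.71], [0.05, 1.97], [-2.85, 2.85]. Speed limits (rad/s): [2.79, 2.79, 3.14, 3.14, 3.14, 3.14, 3.14].

### API

Orientations are given as a unit quaternion [x, y, z, w].
In Python, from bench import move_ptp, movel, move_j, move_gripper, pause, inverse_kinematics, read_camera, camera_params, MotionError, sign_off, look_for, tip_of, read_time_s, read_qpos, read_joint_vel, read_effort, read_eef_pos, read_tcp_rot, read_ft_force, read_ft_torque, read_finger_gap gives the robot as it stands. Calls block until the motion is done:
- move_ptp(position, orientation): joint-space move of the TCP to a pose.
- movel(position, orientation=None, speed=0.15): straight line of the TCP; orientation=None keeps the orientation; speed is the mean speed in m/s.
- move_j(angles): joint-space move.
- move_gripper(opening, effort=None): finger opening in m; effort is the grip in N (None keeps the last); returns when the fingers have stopped.
- pause(seconds).
- inverse_kinematics(position, orientation): joint angles nearest the present ones, or None.
- read_camera(name): name is "side" or "top" or "wrist"; returns the picture (400x640x3 uint8, red, green, blue); there is no depth.
- camera_params(name): a dict with "K" (3x3 intrinsics, pixels), "camera_from_world" (4x4, takes a point from world to camera coordinates). Camera axes: x right, y down, z forward; pixel columns grow to the right and rows downward; lengths in m; the calibration is good to about 2 mm. A picture is of the moment at which its call begins: read the wrist's pose just before it. camera_params takes no time and is no camera call; for the wrist camera it gives the pose at the moment of the call.
A pose or a line that the arm cannot do raises MotionError and nothing moves.
- sign_off(): hands the job in, once; it reports no verdict.
Trained networks look in the newest picture that a camera, given by its name, has taken for a name from the list of things; names that differ only in an ending like _2 or _b are one class to them, and where a whole thing is asked for, a point or a joint stands for the part that bears it (a point fixed in the world has none). Each returns a list of dicts, best first, with "confidence" (0 to 1); they miss things now and then, are a little off and sometimes report something else, mostly with a low value. They report only what shows in the picture. A call takes as long as a camera call.
- look_for(camera, name): "at" ([column, row] in pixels, amid what is visible of it).
- tip_of(camera, name): "at" ([column, row] in pixels: a listed point, or the origin of a listed thing).
Readings, each from a call of its own:
- read_time_s(): time.
- read_qpos(): joint angles.
- read_joint_vel(): joint speeds.
- read_effort(): joint torques, N m.
- read_eef_pos(): TCP position.
- read_tcp_rot(): TCP orientation.
- read_ft_force(): force on the tool from outside, world axes, zero at the start.
- read_ft_torque(): the same for the moment, N m.
- read_finger_gap(): finger opening in m.
Only numpy, scipy, OpenCV 4.12 (cv2) and the standard library are available. Lean on these libraries where they do the work, as an engineer would, in place of code of your own. Each camera call takes 0.05 s, during which the arm holds its last target. There are 200 camera calls.

## Working session

There is one attempt and no reset: what is moved stays moved. The work goes in short steps, each a Python script; the robot and the scene stay as the last script left them, time stands still between calls to the robot, and variables do not carry over. Pictures are saved under pics/ and viewed, about 8 in all and at most 12, crops included, and the job is handed in when it is done.

```bash
mkdir -p pics; ls
cat > h.py <<'E'
from bench import *
import numpy as np, cv2
def snap(cam,fn=None):
    P=camera_params(cam); im=read_camera(cam)
    if fn: cv2.imwrite('pics/'+fn,im[:,:,::-1])
    return im,P
def ray(P,uv,z):
    K=np.array(P['K']);T=np.array(P['camera_from_world']);R=T[:3,:3];t=T[:3,3]
    c=-R.T@t; d=R.T@np.linalg.inv(K)@np.array([uv[0],uv[1],1.]); return c+d*(z-c[2])/d[2]
def proj(P,X):
    K=np.array(P['K']);T=np.array(P['camera_from_world']); p=K@(T[:3,:3]@np.array(X)+T[:3,3]); return p[:2]/p[2]
E
python3 - <<'E'
from h import *
for c in ['top','side']:
    im,P=snap(c,c+'0.png')
    T=np.array(P['camera_from_world']);print(c,(-T[:3,:3].T@T[:3,3]).round(3),P['K'][0][0])
    for n,z in [('fixture',0),('home',.017),('race_center',.017),('lever_tip',.118),('plunger_face',.017),('gauge',0),('pen',0),('screwdriver',0),('spare_race_a',0)]:
        for d in tip_of(c,n)[:4]: print(n,np.round(d['at'],1),round(d['confidence'],2),ray(P,d['at'],z).round(4))
print(read_time_s(),read_eef_pos(),read_tcp_rot(),read_finger_gap())
E
```

```text
pics
top [0.354 0.053 1.196] 361.967100044203
fixture [349.5 203.2] 0.91 [ 0.5647 -0.0783  0.    ]
fixture [353.5 217.7] 0.63 [ 0.5153 -0.0897  0.    ]
fixture [355.3 219.7] 0.41 [ 0.5084 -0.0955  0.    ]
home [338.  220.2] 0.62 [ 0.5058 -0.0364  0.017 ]
race_center [350.6 218.3] 0.51 [ 0.5112 -0.0781  0.017 ]
lever_tip [350.7 166.4] 0.62 [ 0.6592 -0.0736  0.118 ]
plunger_face [347.3 203.6] 0.64 [ 0.5605 -0.0691  0.017 ]
plunger_face [340.8 209.3] 0.58 [ 0.5418 -0.0468  0.017 ]
gauge [258.9 265.8] 0.78 [0.3647 0.2239 0.    ]
gauge [420.4 263. ] 0.26 [ 0.3613 -0.3029  0.    ]
pen [292.5 265. ] 0.62 [0.3647 0.1151 0.    ]
pen [349.2 199.2] 0.23 [ 0.5784 -0.0778  0.    ]
screwdriver [201.7 291.4] 0.7 [0.2886 0.4052 0.    ]
spare_race_a [350.5 159.2] 0.51 [ 0.7183 -0.0878  0.    ]
spare_race_a [373.  142.2] 0.46 [ 0.7783 -0.1686  0.    ]
spare_race_a [419.1 263. ] 0.43 [ 0.3614 -0.2986  0.    ]
spare_race_a [314.7 138.5] 0.39 [0.7952 0.0337 0.    ]
side [-0.108  1.137  0.993] 417.2995626655534
home [336.2 204.7] 0.65 [ 0.5073 -0.032   0.017 ]
home [328.4 197.3] 0.43 [ 0.5584 -0.0585  0.017 ]
race_center [344.5 196.5] 0.58 [ 0.5066 -0.0988  0.017 ]
lever_tip [304.7 168. ] 0.68 [ 0.6713 -0.0571  0.118 ]
gauge [335.4 260.7] 0.72 [0.3638 0.2251 0.    ]
gauge [267.7 192.6] 0.23 [ 0.7984  0.029  -0.    ]
pen [352.1 242. ] 0.58 [0.3604 0.1109 0.    ]
screwdriver [325.6 304.3] 0.92 [0.2968 0.4024 0.    ]
screwdriver [269.3 192.9] 0.22 [0.7915 0.0272 0.    ]
spare_race_a [299.8 169.7] 0.43 [ 0.7869 -0.1938  0.    ]
spare_race_a [267.5 194.6] 0.4 [0.7903 0.041  0.    ]
spare_race_a [397.3 187.5] 0.36 [ 0.3602 -0.3011 -0.    ]
1.0 [ 0.20618661 -0.61644621  0.25027595] [9.87004477e-01 1.60692756e-01 5.94835352e-06 1.20773959e-05] 0.08568637988121798
```

```bash
cd pics; python3 -c "
import cv2,numpy as np
a=cv2.imread('top0.png');b=cv2.imread('side0.png')
cv2.imwrite('both0.png',cv2.resize(np.vstack([a,b]),(480,600)))
"
```

```text
(no output)
```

View pics/top0.png

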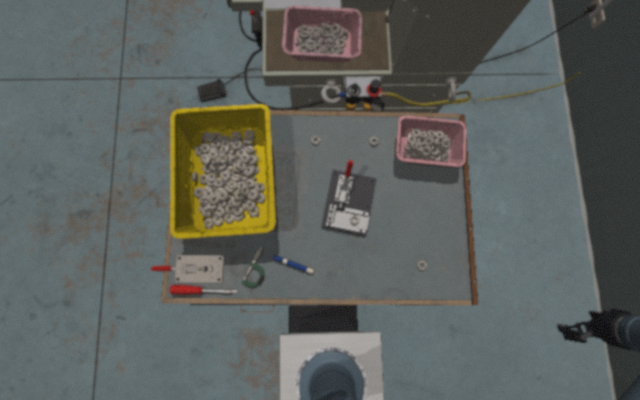

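View pics/side0.png

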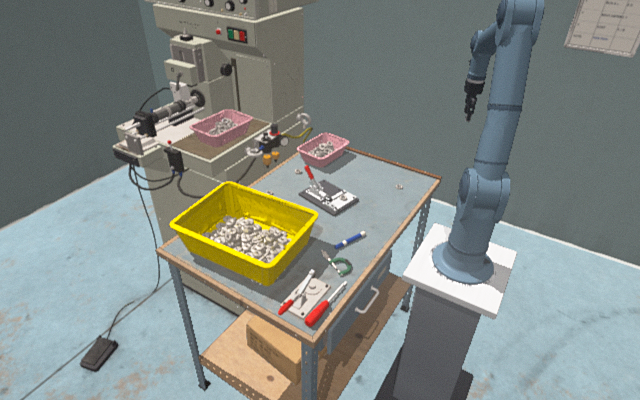

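The top view shows the dark fixture at about (350,203), with its red lever pointing up-image to about (350,166). That puts the fixture yaw near -0.18 rad, and the race lies in the channel at the near side. The silver-plated fixture at the left (200,268) is a decoy. Next I'll take a closer look with the wrist camera.

```bash
cat >> h.py <<'E'
def down(phi): return [float(np.cos(phi/2)),float(np.sin(phi/2)),0.,0.]
E
python3 - <<'E'
from h import *
psi=-.18
for s in (1,-1):
    q=inverse_kinematics([.5,-.1,.3],down(psi+s*np.pi/2)); print(s,None if q is None else np.round(q,2))
for s in (0,2):
    q=inverse_kinematics([.5,-.1,.3],down(psi+s*np.pi/2)); print(s,None if q is None else np.round(q,2))
P=camera_params('wrist');T=np.array(P['camera_from_world']);c=-T[:3,:3].T@T[:3,3]
print('cam',c-read_eef_pos(),'fwd',T[2,:3],'right',T[0,:3],P['K'])
E
```

```text
1 [ 0.6   0.11 -0.51  1.85  0.05  1.2  -0.11]
-1 [-1.16  0.37  1.55  1.91 -0.39  1.25 -2.81]
0 [ 0.49  0.1  -0.4   1.85  0.04  1.2  -1.67]
2 [ 0.73  0.12 -0.65  1.84  0.08  1.2   1.44]
cam [0.07142593 0.02437178 0.1237954 ] fwd [-0.28055129 -0.09480248 -0.95514578] right [ 3.17424421e-01 -9.48283161e-01  8.85483034e-04] [[283.44957372   0.         317.12251471]
 [  0.         283.44957372 201.60392543]
 [  0.           0.           1.        ]]
```

Run:
```python
from h import *
psi=-.18
move_ptp([.53,-.06,.22],down(psi+np.pi/2)); 
pause(.2)
im,P=snap('wrist','w1.png')
for n,z in [('fixture',0),('home',.017),('race_center',.017),('lever_tip',.118),('plunger_face',.017)]:
    for d in tip_of('wrist',n)[:3]: print(n,np.round(d['at'],1),round(d['confidence'],2),ray(P,d['at'],z).round(4))
import pickle; pickle.dump((im,P),open('w1.pkl','wb'))
cv2.imwrite('pics/w1c.png',cv2.resize(im[:,:,::-1],(800,500),interpolation=cv2.INTER_CUBIC))
print(read_time_s())
```

```text
fixture [351.9 182.2] 0.87 [ 0.5713 -0.0743  0.    ]
home [298.3 162.4] 0.61 [ 0.5123 -0.0355  0.017 ]
home [534.7  51.4] 0.53 [0.7764 0.0335 0.017 ]
race_center [303.  206.8] 0.67 [ 0.5071 -0.0895  0.017 ]
lever_tip [142.8  49.4] 0.71 [0.4288 0.0793 0.118 ]
lever_tip [235.1 351.4] 0.67 [ 0.422  -0.1944  0.118 ]
lever_tip [495.4 191.1] 0.63 [ 0.677  -0.0729  0.118 ]
plunger_face [323.4 160. ] 0.83 [ 0.5414 -0.038   0.017 ]
3.8
```

View pics/w1c.png

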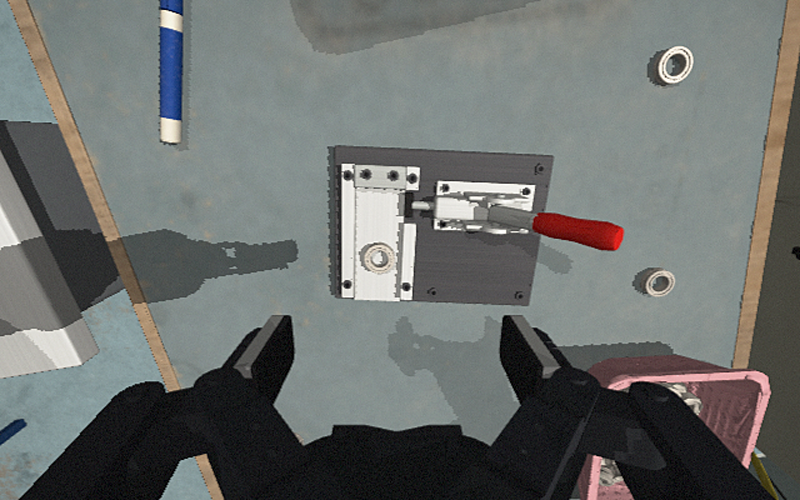

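The wrist view shows the race at (378,257) in the channel and the end stop at (385,177). The plunger head is at (408,205), the lever tip at (618,237), and the plate corners are about (336,146), (553,156), (530,306). I'll fit the fixture pose to these.

Run:
```python
from h import *
import pickle
from scipy.optimize import least_squares
im,P=pickle.load(open('w1.pkl','rb'))
s=.8
obs=[((-100,75,12),(337*s,147*s)),((100,75,12),(553*s,156*s)),((100,-75,12),(530*s,306*s)),
 ((-34,25.5,17),(323.4,160)),((106,25.5,118),(495.4,191.1)),((-65.5,25.5,17),(298.3,162.4)),((0,0,0),(351.9,182.2))]
def T(p,X):
    c,s_=np.cos(p[2]),np.sin(p[2]); return np.array([p[0]+c*X[0]-s_*X[1],p[1]+s_*X[0]+c*X[1],X[2]])
f=lambda p:np.concatenate([proj(P,T(p,np.array(X)/1e3))-np.array(u) for X,u in obs])
r=least_squares(f,[.565,-.078,-.18],loss='soft_l1')
print(r.x.round(4)); print(f(r.x).reshape(-1,2).round(1))
race=ray(P,(303,206.8),.017); d=race[:2]-r.x[:2]; c,s_=np.cos(r.x[2]),np.sin(r.x[2])
print('race fix',(c*d[0]+s_*d[1])*1e3,(-s_*d[0]+c*d[1])*1e3)
v=cv2.resize(im[100:260,250:510,::-1],None,fx=3,fy=3,interpolation=cv2.INTER_CUBIC)
def line(pts,col):
    q=[((proj(P,T(r.x,np.array(X)/1e3))-[250,100])*3).astype(int) for X in pts]
    cv2.polylines(v,[np.array(q)],False,col,1)
line([(-100,-75,12),(100,-75,12),(100,75,12),(-100,75,12),(-100,-75,12)],(0,255,0))
line([(-80,-75,20),(-80,40,20)],(255,0,255)); line([(-34,-75,20),(-34,40,20)],(255,0,255)); line([(-80,40,24),(-34,40,24)],(0,255,255))
line([(45,25.5,45),(106,25.5,118)],(255,255,0))
cv2.imwrite('pics/w1o.png',v)
```

```text
[ 0.5689 -0.0746 -0.2238]
[[-2.3 -1.2]
 [ 2.2 -0.6]
 [ 0.1  0.1]
 [ 0.7  3.5]
 [ 1.1  0.2]
 [-1.4 -0. ]
 [-1.9  0.5]]
race fix -56.921249041843446 -28.323828270500215
```

View pics/w1o.png

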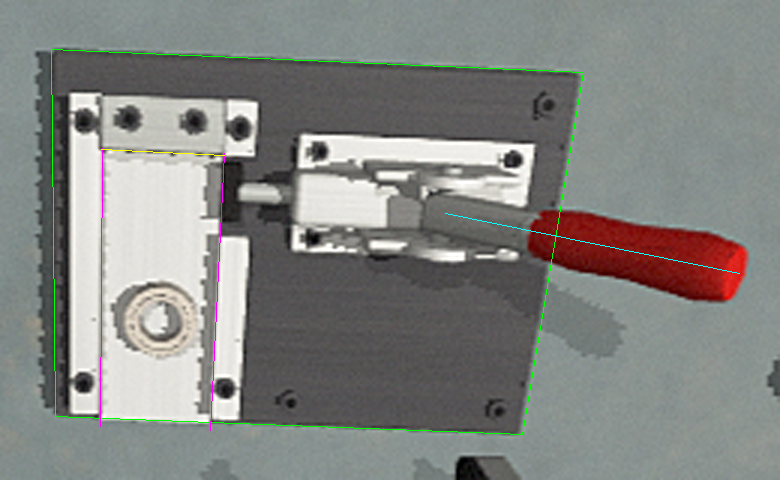

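```bash
cat >> h.py <<'E'
FX=[0.5689,-0.0746,-0.2238]
def F(x,y,z):
    c,s=np.cos(FX[2]),np.sin(FX[2]); return [FX[0]+(c*x-s*y)/1e3,FX[1]+(s*x+c*y)/1e3,z/1e3]
def inF(w):
    c,s=np.cos(FX[2]),np.sin(FX[2]); d=(np.array(w[:2])-FX[:2])*1e3; return np.array([c*d[0]+s*d[1],-s*d[0]+c*d[1],w[2]*1e3])
def fF():
    f=np.array(read_ft_force()); c,s=np.cos(FX[2]),np.sin(FX[2]); return np.array([c*f[0]+s*f[1],-s*f[0]+c*f[1],f[2]])
Q=down(FX[2]+np.pi/2)
E
python3 - <<'E'
from h import *
move_gripper(0.0,20)
move_ptp(F(-58,-66,110),Q)
movel(F(-58,-66,50),speed=.15)
print(fF().round(1),inF(read_eef_pos()).round(1),read_finger_gap())
im,P=snap('wrist')
for z in (42,38,35):
    movel(F(-58,-66,z),speed=.05); f=fF(); print(z,f.round(1),inF(read_eef_pos()).round(1))
    if f[2]>4: break
im,P=snap('wrist'); cv2.imwrite('pics/w2.png',im[:,:,::-1])
print(read_time_s())
E
```

```text
[-0.3  0.1  0.2] [-56.5 -64.8  51.2] -9.214568904527122e-05
42 [ 0.5  0.1 -0.2] [-58.1 -66.1  42. ]
38 [-0.8  0.6  1. ] [-58.3 -66.1  37.7]
35 [ 1.  -0.4  0.2] [-58.3 -66.   34.7]
6.6167
```

View pics/w2.png

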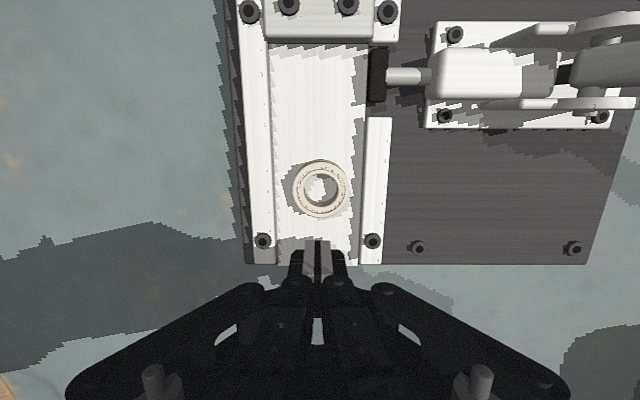

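Fingertips are in the channel at (318,250), in line with the race at (320,188). Next is the guarded push.

Run:
```python
from h import *
movel(F(-60,-54,35),speed=.08)
movel(F(-60,-6,35),speed=.05); print(fF().round(1),inF(read_eef_pos()).round(1))
y=-6
while y<8:
    y+=1; movel(F(-60,y,35),speed=.03); f=fF(); print(y,f.round(1),inF(read_eef_pos()).round(1))
    if f[1]<-6: break
im,P=snap('wrist'); cv2.imwrite('pics/w3.png',im[:,:,::-1])
for d in tip_of('wrist','race_center')[:2]: print(d, inF(ray(P,d['at'],.017)))
print(read_time_s())
```

```text
[-0.1 -0.1  0. ] [-60.   -6.5  35. ]
-5 [-0.5 -0.4 -0.2] [-60.   -5.2  35. ]
-4 [ 0.3 -0.4 -1. ] [-60.  -4.  35.]
-3 [-0.7  0.7  0.2] [-60.   -2.9  35. ]
-2 [-0.4 -0.2 -0. ] [-60.   -1.8  35. ]
-1 [ 0.1  0.9 -0.1] [-60.   -0.9  35. ]
0 [-0.4 -0.   0.1] [-60.    0.1  35. ]
1 [-0.5  0.3  0.4] [-60.   1.  35.]
2 [ 0.7 -1.2  0.9] [-60.    1.2  35. ]
3 [-0.7 -5.   1.7] [-60.1   1.4  34.9]
4 [-0.2 -6.   2. ] [-60.1   1.5  34.9]
{'at': [322.1, 213.9], 'confidence': 0.86} [-57.67015867  26.44560844  17.        ]
10.625
```

View pics/w3.png

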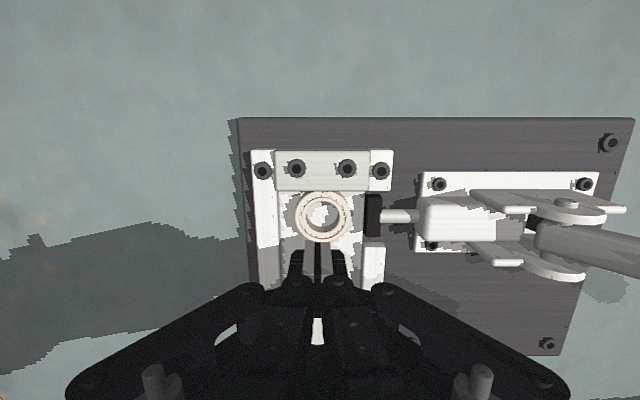

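The race is against the stop: force rose to 6 N, motion stopped, and the measured centre is y 26.4 (expected 25.5). Next I back off and throw the lever with the hand turned 90°, so the flat finger sides do the pushing.

Run:
```python
from h import *
movel(F(-60,-14,35),speed=.1); movel(F(-60,-14,200),speed=.25)
QL=down(FX[2])
move_ptp(F(145,25.5,200),QL); print(inF(read_eef_pos()).round(1),read_time_s())
movel(F(145,25.5,118),speed=.15); print(fF().round(1))
x=145;z=118
for x,z in [(120,118),(105,120),(90,122),(80,124),(70,126),(62,128),(55,128),(48,128),(43,128)]:
    movel(F(x,25.5,z),speed=.1); print(x,fF().round(1),inF(read_eef_pos()).round(1))
pause(.3); print(fF().round(1))
movel(F(70,25.5,130),speed=.15); movel(F(70,25.5,230),speed=.25)
print(read_time_s())
for c in ('top','side'):
    im,P=snap(c)
    for d in tip_of(c,'lever_tip')[:2]: print(c,d,inF(ray(P,d['at'],.118)))
```

```text
[144.2  25.2 198.7] 13.1667
[ 0.5 -0.7  1. ]
120 [ 1.1 -0.2  1.2] [121.5  25.7 120.2]
105 [9.7 0.4 5.4] [113.8  25.7 126.3]
90 [4.9 1.  2.9] [ 94.6  26.  125.9]
80 [ 1.1 -0.1  0.9] [ 79.   25.5 123.3]
70 [ 0.2 -0.3  0.1] [ 67.9  25.5 124.3]
62 [-0.2  0.2 -0.3] [ 61.1  25.4 127.2]
55 [ 0.2 -0.3  0.8] [ 54.5  25.5 127.7]
48 [-0.1  0.8 -0.2] [ 47.7  25.6 127.9]
43 [ 0.4 -0.8 -0.2] [ 42.7  25.5 128. ]
[0.8 0.3 0.1]
17.55
top {'at': [343.5, 197.7], 'confidence': 0.46} [-13.50207562  24.48575229 118.        ]
side {'at': [329.7, 176.8], 'confidence': 0.5} [-18.26658815  15.33299433 118.        ]
```

Both cameras place the lever tip at about x -16, so it is thrown. I'll take a closing look at the race from above.

Run:
```python
from h import *
move_ptp(F(-75,-40,220),Q); pause(.3)
im,P=snap('wrist')
for n,z in (('race_center',.017),('plunger_face',.017),('lever_tip',.118)):
    for d in tip_of('wrist',n)[:2]: print(n,np.round(d['at'],1),round(d['confidence'],2),inF(ray(P,d['at'],z)).round(1))
u=proj(P,F(-50,20,20)).astype(int);x0,y0=max(u[0]-120,0),max(u[1]-90,0)
v=cv2.resize(im[y0:y0+180,x0:x0+240,::-1],None,fx=3,fy=3,interpolation=cv2.INTER_CUBIC)
for X in ((-65.5,25.5,17),):
    q=((proj(P,F(*X))-[x0,y0])*3).astype(int); cv2.drawMarker(v,tuple(map(int,q)),(0,255,0),0,14,1)
cv2.imwrite('pics/w4.png',v); print(read_time_s(),fF().round(1))
```

```text
race_center [326.1 121.9] 0.92 [-65.1  27.2  17. ]
plunger_face [336.8 123.7] 0.94 [-53.1  25.3  17. ]
lever_tip [393.8 126.5] 0.77 [-16.   26.5 118. ]
19.7167 [-0.   0.7  0.1]
```

View pics/w4.png

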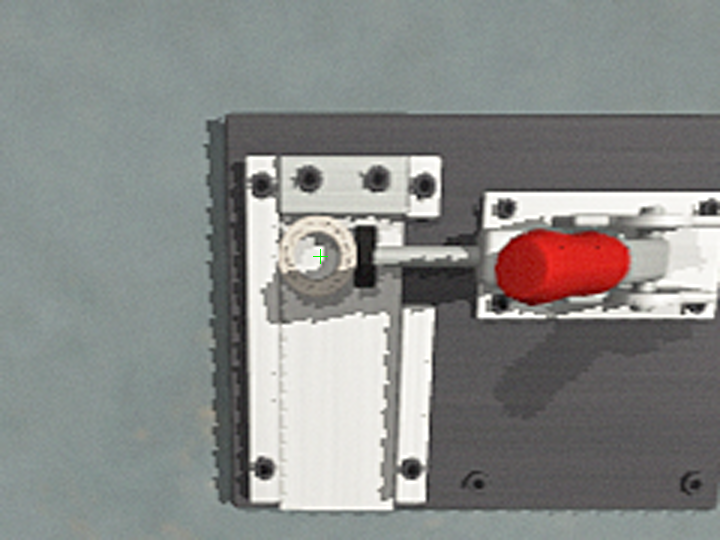

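The race at (318,255) sits against the stop and the anvil rail, with the black plunger head pressed on it and the lever thrown. The hand is clear, so I'm handing in.

```bash
python3 -c "
from bench import *
print(sign_off(),read_time_s())"
```

```text
the job is handed in; nothing more can be done
the job is handed in; nothing more can be done
```

The race is home against the end stop and clamped by the plunger, and the job was handed in at about 20 s of the 40 s allowed.

- **Race:** I pushed it along the channel with closed fingers until it stopped against the end stop with about 6 N. The final wrist picture put its centre at (-65.1, 27.2) in the fixture frame, against a home of (-65.5, 25.5). The 1.7 mm difference in y is within camera and fit error, and the picture shows it touching both the stop and the anvil rail.
- **Lever:** A separate push, peaking at about 11 N, took it over centre and it snapped across. The wrist picture put the tip at (-16.0, 26.5), where a thrown lever should be at about (-16, 25.5).
- **Plunger:** Its face measured x -53.1, so it is pressed on the race.
- **Disagreement:** The side camera put the lever tip about 10 mm off in y, at low confidence (0.5). The top and wrist cameras and the picture itself agree that it is thrown.
- **Hand:** It finished about 0.2 m above the table, touching nothing, with the wrist force near zero. I planned the moves to stay clear of the other things on the table and felt no unexpected contact. I did not measure their positions again at the end.

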